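# Run a pipe tap down the clogged flange thread

### The arm

A 6-joint arm with a two-finger parallel gripper is mounted at the origin on the work surface. World frame = base frame: x ahead of the robot, y to its left, z up, the work surface at z = 0. Lengths are in m, angles in rad, forces in N, time in s.
With the tool pointing down it reaches from about 0.25 to 0.725 m from the base axis. Payload 4 kg.
Tool frame: the origin (TCP) lies on the centre line of the jaws, within the pads' length; the fingertips stand 17 mm ahead of it and the grasp point (between the pads) lies 2 mm behind it (robot.tips_ahead is the distance from the TCP to the fingertips, in m); z points along the fingers, y is the direction in which the jaws open and shut (so a half turn about z gives the same grasp; the last joint's range is limited). The gripper opens to 85 mm and grips with 20 to 120 N. Pads are 22 mm wide; open, the fingers measure 114 mm over their backs; the gripper's body (76 mm by 85 mm) begins 54 mm behind the grasp point. The pads swing forward as they close: fully open they stand 13 mm farther back than shut.
Start: joints at [-1.282, 0.241, 0.005, 1.335, 0, 1.571], TCP at [0.142, -0.479, 0.248] pointing down, gripper open.
Joint ranges: [-2.72, 2.72], [-1.05, 1.87], [-1.09, 1.28], [-1.99, 2.15], [-1.42, 1.44], [-3.14, 3.14]. Speed limits (rad/s): [2.79, 2.79, 3.14, 3.14, 3.14, 3.14].

### API

Orientations are given as a 3x3 rotation matrix whose columns are the frame's x, y, z axes.
In Python, from bench import robot, viewer gives the robot as it stands. The module is installed in compiled form; this text tells all that it offers.
- The arm moves only by the tool servo_tool, never from a script. Its argument "commands" is text: rows parted by semicolons, each of 7 numbers parted by spaces: the shift along the tool's x, y, z in m, then the turn, a rotation vector about the tool's x, y, z in rad, then the opening, from -1 (shut) to 1 (fully open). In form: x y z wx wy wz grip; .... A call has 1 to 8 rows; each row is the pose to reach, as a shift and turn from the pose commanded when the call began, along the tool's axes at that moment; what a row does not reach only later rows make up. A row lasts 1/10 s, in which the tool goes at most 50 mm and 8.59 degrees, less where a joint would pass 70% of its speed; a pose out of reach is approached as far as the arm can. A call with a gripper value outside its range is refused whole. The fingers move at their own pace and stop on an object; "squeeze" is the grip in N (left out, the last holds). Time passes only in rows, so rows that repeat a pose let the fingers close. It gives the time, the measured TCP pose, the force and the opening at its end, in the units of the state.
- robot.get_state(): the state, without advancing time (a new reading comes with each control period).
- viewer.grab_frame(name): name is "scene" or "top"; returns the picture (420x560x3 uint8, blue, green, red); there is no depth.
- viewer.camera_params(name): a dict with "mtx" (3x3 intrinsics, pixels), "rvec" (rotation vector, rad) and "tvec" (3), from world to camera coordinates, as OpenCV has them. Camera axes: x right, y down, z forward; pixel columns grow to the right and rows downward; lengths in m; the calibration is good to about 2 mm. A picture is of the moment at which its call begins. camera_params takes no time and is no camera call.
- robot.close_job(): hands the job in, once; it reports no verdict.
The state is a dict: "time": time; "q": joint angles; "qvel": joint speeds; "joint_torque": joint torques, N m; "position": TCP position; "eef_rot": TCP orientation; "ft_force": force on the tool from outside, world axes, zero at the start; "moment": the same for the moment, N m; "opening": finger opening in m.
Only numpy, scipy, OpenCV 4.12 (cv2) and the standard library are available. Lean on these libraries where they do the work, as an engineer would, in place of code of your own. Each camera call takes 0.05 s, during which the arm holds its last target.

### The job

The pipe thread in the plant stand's flange is clogged with old paint and a tap is already started in it: set the tap wrench fully down on the tap's square and run the tap in (clockwise seen from above), half a turn forward and a quarter turn back, over and over. Stop on the forward stroke in which you feel the tap come up against the bottom of the hole, without forcing it or jerking the wrench at any time, for a tap snaps easily. Let go with the tap left on the bottom and the wrench sitting level on its square, and leave the other things on the planks where they are.

Things in the scene. Friction and masses are not known exactly. Their poses are not given: they have to be found in the camera images.
- foot: Plant stand foot: round concrete disc 194 mm across, 40 mm high, fixed, with an iron pipe flange on top (110 mm across, its boss 47 mm across, top 67 mm above the planks). Origin under its centre; the steel tap stands upright in the boss on the same axis and reaches 152 mm above the planks.
- tap_seat (a point): Shoulder of the tap, on its axis, at the foot of its square drive end, about 130 mm above the planks. Upwards: a square 20 mm across flats, 16 mm tall, then a 6 mm tapered end, 14 mm across at its top. Below: round shank 28 mm across. x, y normal to the flats, z up; turns with the tap. The shank is springy, 1.5 N m/rad, and snaps at 0.4 rad of twist (0.6 N m).
- tap_flute (a point): Point on the outside of the tap's threaded part (below the springy shank), 16.5 mm from the axis, 47 mm below the shoulder; x outwards, z up, x as the shoulder point's when the shank is untwisted. Clockwise from above drives the tap in, 2.3 mm a turn, against a drag of about 0.15 N m either way; it stays where left. Each time it has a different way to go: over three quarters, under one turn. On the bottom it stops dead.
- wrench_hub (a point): Centre of the tap wrench's hub; the wrench (0.55 kg) lies loose, hole upright. Hub: dark steel block 38 x 38 mm, 44 mm tall, with a 21.5 mm square hole right through, all sides parallel; x along the arms, z up. Two round arms, 13 to 17 mm thick, axis 10 mm above its underside, reach 134 mm from the centre. The hub's upper 25 mm stand clear of them: grip either pair of sides there.
- wrench_seat (a point): Centre of the wrench hub's underside, 22 mm below the hub's centre; x along the arms, z up. When seated it lies on the tap's shoulder; the tap's square then has about 0.08 rad of play to either side in the hole.
- pot: Terracotta pot, 152 mm across the rim, 122 mm tall; origin under its centre. Leave alone.
- saucer: White ceramic saucer, 136 mm across, 22 mm tall; origin under its centre. Leave alone.
- jar: Clear glass jar with its screw lid on, 76 mm across, 115 mm tall; origin under its centre. Leave alone.
- tray: Green plastic seedling tray, 240 mm (x) by 160 mm by 52 mm tall; origin under its centre. Leave alone.
- trowel: Hand trowel lying flat, 310 mm long, 72 mm wide, 30 mm tall; blade to +x, wooden handle to -x, origin near their joint. Leave alone.
- wire_brush: Wire brush lying bristles down, 210 mm long, 30 mm wide, 52 mm tall; origin where the handle meets the head, head to +x. Leave alone.
- coupling: Galvanised pipe coupling standing on end, 44 mm across, 40 mm tall; origin under its centre. Leave alone.

How it is judged:
On the way, in this order (a step that is already met when the one before it is completed fails the run):
1. the wrench is fully down on the tap's square, level (distance between wrench_seat and tap_seat below 0.0045 m and angle between wrench_seat's own z axis and vertical below 0.08 rad), for 0.2 s.
2. first stroke: the tap is half a turn further in than at the start (150 degrees counts), turned with the seated wrench (all of step 1 and distance of tap_flute from where it was at the start of the episode above 0.03188 m), for 0.05 s.
3. backed off to a quarter turn in (120 degrees or less counts) (all of step 1 and distance of tap_flute from where it was at the start of the episode below 0.02858 m and z of tap_flute in the frame of foot above 0.081214 m), for 0.05 s.
4. second stroke: three quarters of a turn in (240 degrees counts) (all of step 1 and distance of tap_flute from where it was at the start of the episode below 0.02858 m and z of tap_flute in the frame of foot below 0.080993 m), for 0.05 s.
5. backed off to half a turn in (210 degrees or less counts) (all of step 2), for 0.05 s.
At the end, for the whole second after the job is handed in: The tap is on the bottom of the hole (within 7 degrees of where it stops turning), the wrench sits on its square with its underside within 4.5 mm of the shoulder and level within 4.6 degrees, let go and at rest (all of step 1 and z of tap_flute in the frame of foot below 0.080357 m and angular speed of wrench below 0.1 rad/s and linear speed of wrench below 0.02 m/s); the robot touches nothing.
It fails at once if the tap snaps: its shank is twisted by more than 0.4 rad (0.6 N m), either way (angle between the x axis of tap_seat and the x axis of tap_flute, either way round above 0.4 rad).
It fails at once if the wrench is forced against the tap with more than 60 N (contact force between wrench and foot above 60 N).
It fails at once if one of the other things (pot, saucer, jar, tray, trowel, brush, coupling) is shifted by more than 30 mm (distance of any of pot, saucer, jar, tray, trowel, wire_brush, coupling from where it was at the start of the episode above 0.03 m).
It also fails if it takes over 72 s, if anything falls off the work surface, if the arm or the gripper's body presses on something with over 40 N, if the wrist force passes 120 N, or if a joint passes its speed limit or range.

## Working session

There is one attempt and no reset: what is moved stays moved. The work goes in short steps, Python scripts to look and compute and a tool call to move; the robot and the scene stay as the last step left them, time stands still between calls to the robot, and variables do not carry over. Pictures are saved under pics/ and viewed, and the job is handed in when it is done.

Besides the shell and the picture viewer there is one more tool, called after "Call:" as name(argument=value, ...) on one line, values as JSON. servo_tool: Moves the arm, as the interface text tells. Its arguments: {"type":"object","properties":{"commands":{"type":"string"},"squeeze":{"type":"number"}},"required":["commands"]}

```bash
mkdir -p pics
cat > h.py <<'E'
from bench import robot, viewer
import numpy as np, cv2
def cam(n):
    p=viewer.camera_params(n); return np.array(p["mtx"]),np.array(p["rvec"],float).reshape(3),np.array(p["tvec"],float).reshape(3)
def proj(n,P):
    K,r,t=cam(n); return cv2.projectPoints(np.atleast_2d(np.array(P,float)),r,t,K,None)[0].reshape(-1,2)
def ray(n,uv):
    K,r,t=cam(n); R=cv2.Rodrigues(r)[0]; d=R.T@np.linalg.inv(K)@np.array([uv[0],uv[1],1.]); return -R.T@t,d
def atz(n,uv,z):
    o,d=ray(n,uv); return o+d*(z-o[2])/d[2]
E
python3 - <<'E'
from h import *
for n in("scene","top"):
    cv2.imwrite(f"pics/{n}0.png",viewer.grab_frame(n)); K,r,t=cam(n); print(n,K,ray(n,(280,210)))
s=robot.get_state(); print({k:np.round(v,3) for k,v in s.items()})
E
```

```text
scene [[380.80563338   0.         272.07866564]
 [  0.         380.80563338 212.14380447]
 [  0.           0.           1.        ]] (array([ 1.09722742, -0.23603175,  0.89613819]), array([-0.53750466,  0.27795754, -0.79642498]))
top [[400.79715239   0.         276.71226974]
 [  0.         400.79715239 208.53570185]
 [  0.           0.           1.        ]] (array([0.39888766, 0.012773  , 1.25782894]), array([ 0.14133449, -0.02991821, -0.98955045]))
{'time': np.float64(0.1), 'q': array([-1.282,  0.241,  0.004,  1.335, -0.   ,  1.571]), 'qvel': array([-0.003, -0.002,  0.002, -0.001,  0.001, -0.   ]), 'joint_torque': array([-0.0000e+00, -3.7314e+01,  2.5301e+01,  1.1000e-02, -0.0000e+00,
       -0.0000e+00]), 'position': array([ 0.142, -0.479,  0.247]), 'eef_rot': array([[ 0.959,  0.285, -0.001],
       [ 0.285, -0.959,  0.002],
       [-0.   , -0.002, -1.   ]]), 'ft_force': array([-0.083, -0.712, -0.333]), 'moment': array([ 0.039,  0.047, -0.028]), 'opening': np.float64(0.085)}
```

View pics/scene0.png

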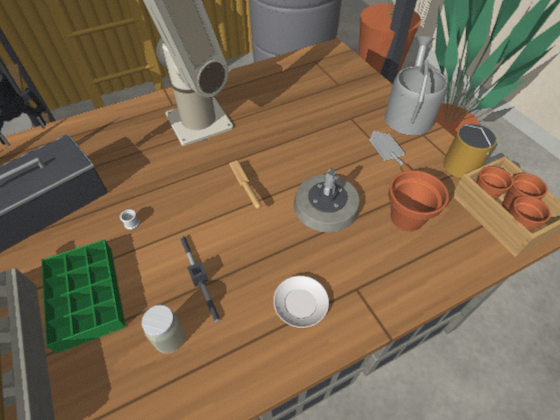

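View pics/top0.png

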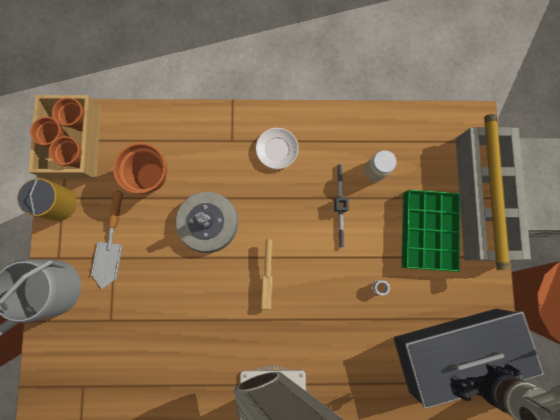

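```bash
python3 - <<'E'
from h import *
a=cv2.imread("pics/top0.png");b=cv2.imread("pics/scene0.png")
r=lambda im,x,y,w,h,s: cv2.resize(im[y:y+h,x:x+w],None,fx=s,fy=s,interpolation=cv2.INTER_CUBIC)
cv2.imwrite("pics/z1.png",np.hstack([r(a,170,185,75,75,5.3),r(a,300,160,75,75,5.3)]).copy())
cv2.imwrite("pics/z2.png",np.hstack([r(b,285,160,80,80,5),r(b,160,230,80,80,5)]).copy())
E
python3 - <<'E'
from h import *
# wrench arm ends and hub guess in top
for uv in[(340,166),(341,246)]: print(atz("top",uv,.010))
print("hubtop",atz("top",(341.5,204.5),.044), "scene",atz("scene",(198,272),.044))
print("foot",atz("top",(207,222),.04),"tap",atz("top",(203,218),.152),"sc",atz("scene",(331,173),.152))
E
```

```text
[ 0.71969054 -0.21815088  0.01      ]
[ 0.46379789 -0.21458754  0.01      ]
hubtop [ 0.58933337 -0.21331157  0.044     ] scene [ 0.60106742 -0.21149007  0.044     ]
foot [0.53593308 0.19850503 0.04      ] tap [0.53447553 0.192704   0.152     ] sc [0.54803193 0.199554   0.152     ]
```

View pics/z1.png

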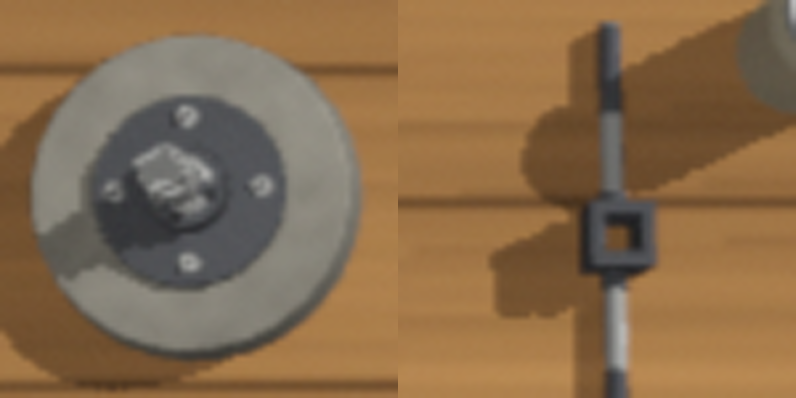

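View pics/z2.png

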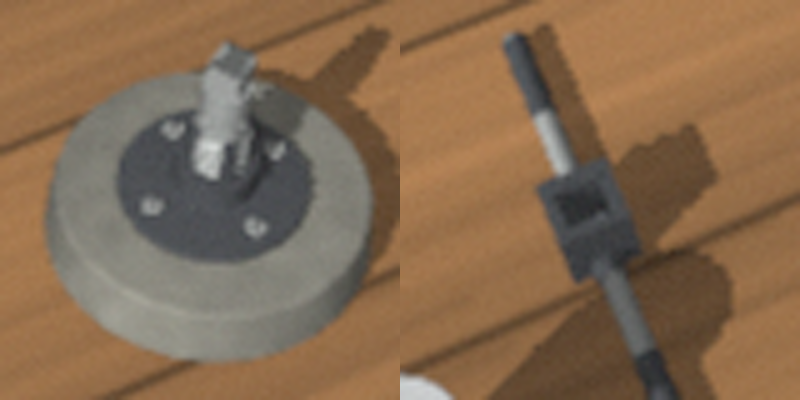

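```bash
cat >> h.py <<'E'
def box(c,th,w,l,z0,z1):
    R=np.array([[np.cos(th),-np.sin(th)],[np.sin(th),np.cos(th)]]); q=np.array([[1,1],[-1,1],[-1,-1],[1,-1]])*[l/2,w/2]@R.T+c
    return [np.c_[q,np.full(4,z)] for z in (z0,z1)]
def circ(c,r,z):
    a=np.linspace(0,2*np.pi,60); return np.c_[c[0]+r*np.cos(a),c[1]+r*np.sin(a),np.full(60,z)]
def over(n,im,x,y,w,h,s,polys,off=(0,0)):
    o=cv2.resize(im[y:y+h,x:x+w],None,fx=s,fy=s,interpolation=cv2.INTER_CUBIC)
    for P,col in polys:
        q=(proj(n,P)+np.array(off)-[x,y]+.5)*s-.5
        cv2.polylines(o,[np.round(q*8).astype(np.int32)],True,col,1,cv2.LINE_AA,3)
    return o
E
cat > ov.py <<'E'
import sys
from h import *
fx,fy,ft,wx,wy,wt=map(float,sys.argv[1:7])
G=(0,255,0);Y=(0,255,255);R=(0,0,255)
f=[fx,fy]; F=[(circ(f,.097,.04),G),(circ(f,.097,0),G),(circ(f,.0235,.067),Y),(circ(f,.014,.130),Y)]
F+=[(p,R) for p in box(f,ft,.02,.02,.130,.146)]+[(box(f,ft,.014,.014,.152,.152)[0],R)]
w=[wx,wy]; W=[(p,G) for p in box(w,wt,.038,.038,0.0,.044)]+[(p,Y) for p in box(w,wt,.0215,.0215,0,.044)]+[(box(w,wt,.013,.268,.01,.01)[0],R)]
a=cv2.imread("pics/top0.png");b=cv2.imread("pics/scene0.png")
cv2.imwrite("pics/"+sys.argv[7],np.vstack([np.hstack([over("top",a,170,185,75,55,5.3,F),over("top",a,305,175,75,55,5.3,W)]),np.hstack([over("scene",b,290,165,75,55,5.3,F),over("scene",b,165,245,75,55,5.3,W)])]))
E
python3 ov.py .540 .197 0.8 .593 -.213 -.02 o1.png
```

```text
(no output)
```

View pics/o1.png

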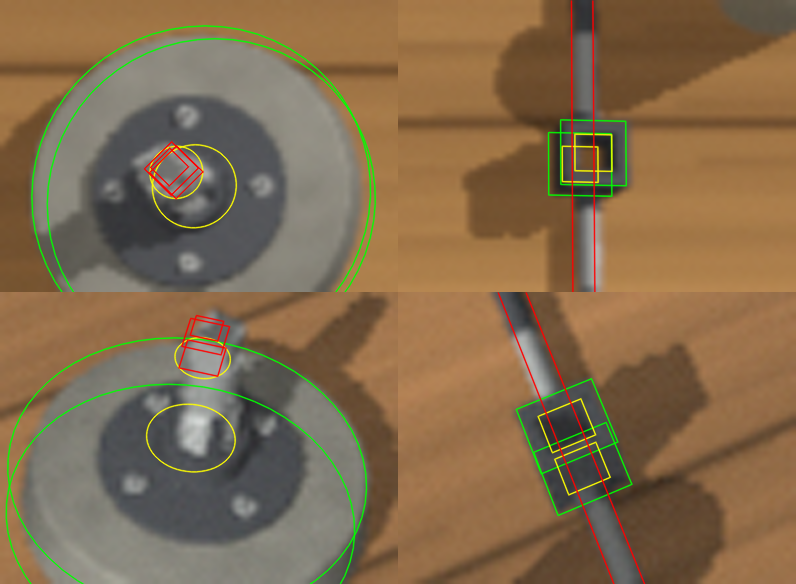

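```bash
python3 - <<'E'
from h import *
a=cv2.imread("pics/top0.png");b=cv2.imread("pics/scene0.png")
o=np.hstack([over("top",a,188,200,36,40,11,[]),over("scene",b,312,164,36,40,11,[])])
o=cv2.convertScaleAbs(o,alpha=1.3)
for k in range(0,36,4):
    for off in(0,396): cv2.putText(o,str(k),(off+k*11,8),0,.3,(0,255,255),1)
    cv2.putText(o,str(k),(0,k*11+5),0,.3,(0,255,255),1)
cv2.imwrite("pics/z3.png",o)
E
python3 ov.py .5385 .2015 0.8 .592 -.215 -.01 o2.png
```

```text
(no output)
```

View pics/z3.png

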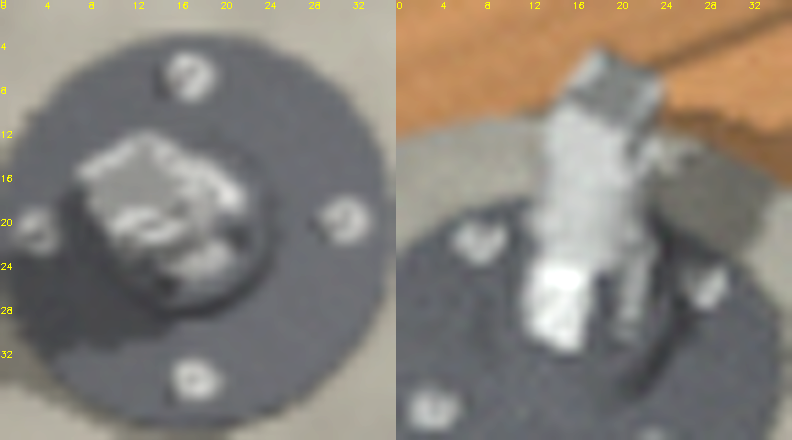

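View pics/o2.png

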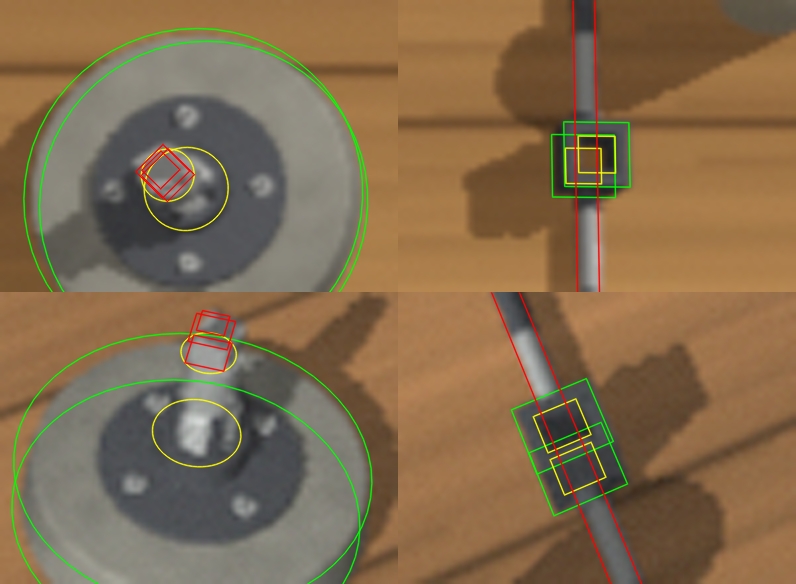

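```bash
cat >> h.py <<'E'
def tri(u1,u2):
    (o1,d1),(o2,d2)=ray("top",u1),ray("scene",u2)
    k=np.linalg.lstsq(np.c_[d1,-d2],o2-o1,rcond=None)[0]; p,q=o1+k[0]*d1,o2+k[1]*d2
    return (p+q)/2,q-p
E
python3 - <<'E'
from h import *
np.set_printoptions(precision=4,suppress=True)
print("screws",tri((205.,220.1),(327.6,195.2)))
print("taptop",tri((199.6,216.9),(331.2,171.7)))
for z in(.045,.05,.055): print(z,atz("top",(205,220.1),z),atz("scene",(327.6,195.2),z))
for z in(.148,.152): print(z,atz("top",(199.6,216.9),z),atz("scene",(331.2,171.7),z))
print(proj("top",[[.537,.201,z] for z in(.05,.067,.13,.152)]),proj("scene",[[.537,.201,z] for z in(.05,.067,.13,.152)]))
print("hub", tri((341.5,204.5),(198,272)))
E
```

```text
screws (array([0.5411, 0.2041, 0.0496]), array([0.0008, 0.0018, 0.0004]))
taptop (array([0.5391, 0.2047, 0.1455]), array([0.0013, 0.0028, 0.0006]))
0.045 [0.5412 0.2039 0.045 ] [0.5384 0.2075 0.045 ]
0.05 [0.5406 0.2031 0.05  ] [0.5416 0.2049 0.05  ]
0.055 [0.54   0.2023 0.055 ] [0.5449 0.2023 0.055 ]
0.148 [0.5381 0.2028 0.148 ] [0.5413 0.2049 0.148 ]
0.152 [0.5375 0.2022 0.152 ] [0.5443 0.2025 0.152 ]
[[205.6805 221.2794]
 [204.8026 220.6313]
 [201.3218 218.0617]
 [200.0142 217.0964]] [[325.5922 194.5735]
 [326.1639 190.7509]
 [328.4141 175.7044]
 [329.2527 170.097 ]]
hub (array([ 0.5921, -0.2135,  0.0302]), array([ 0.0014,  0.0047, -0.0007]))
```

Run:
```python
from h import *
a=cv2.imread("pics/top0.png");b=cv2.imread("pics/scene0.png")
c=lambda i: atz("scene",i,.148)[:2]
P=[c((312+x,164+y)) for x,y in[(18.5,4.5),(24.5,7.5),(21.5,12),(15,9)]]
for i in range(4):
    d=P[(i+1)%4]-P[i]; print(np.hypot(*d),np.degrees(np.arctan2(d[1],d[0]))%90)
f=[.540,.2035]; rows=[]
for n,im,x,y,off in(("top",a,192,208,(0,0)),("scene",b,318,164,(0,0))):
    r=[]
    for t in(23,30,37,44):
        t=np.radians(t); r.append(over(n,im,x,y,19,22,10.5,[(box(f,t,.02,.02,.146,.13)[0],(0,0,255)),(box(f,t,.02,.02,.146,.13)[1],(0,0,255)),(box(f,t,.014,.014,.152,.152)[0],(0,255,0))],off))
    rows.append(np.hstack(r))
cv2.imwrite("pics/o3.png",np.vstack(rows))
```

```text
0.01862720402641097 26.511139894151945
0.018596497013915553 32.57749757185472
0.019530878812275828 29.155813939971296
0.01942373391706028 29.705666155206075
```

View pics/o3.png

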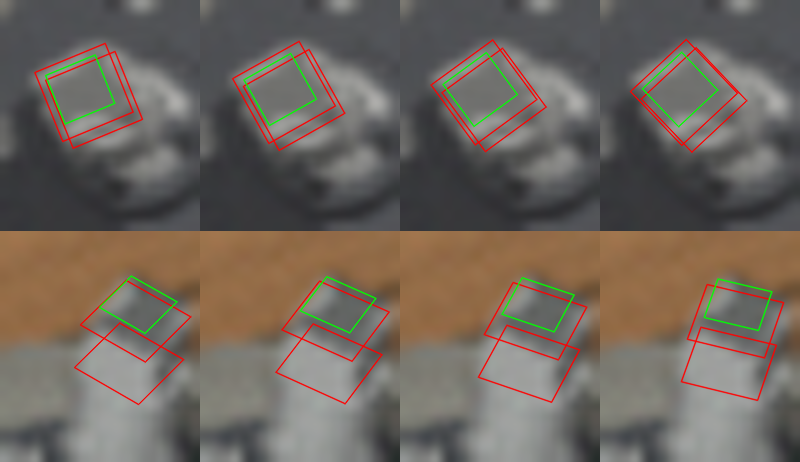

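```bash
cat > go.py <<'E'
import sys
from h import *
from scipy.spatial.transform import Rotation as Ro
x,y,z,yaw=map(float,sys.argv[1:5])
s=robot.get_state(); R=np.array(s["eef_rot"]); p=np.array(s["position"])
c,n=np.cos(np.radians(yaw)),np.sin(np.radians(yaw))
T=np.array([[c,n,0],[n,-c,0],[0,0,-1]])
print("shift",np.round(R.T@(np.array([x,y,z])-p),4),"turn",np.round(Ro.from_matrix(R.T@T).as_rotvec(),4),"q",np.round(s["q"],3),"t",s["time"])
E
python3 go.py .593 -.2145 .14 180; python3 -c "
from h import *
print(robot.tips_ahead)"
```

```text
shift [ 0.5074 -0.1247  0.1077] turn [-4.0000e-04 -2.7000e-03 -2.8528e+00] q [-1.282  0.241  0.004  1.335 -0.     1.571] t 0.1
0.017
```

Call:
servo_tool(commands="0.045 -0.011 0 0 0 -0.14 1; 0.09 -0.022 0 0 0 -0.28 1; 0.135 -0.033 0 0 0 -0.42 1; 0.18 -0.044 0 0 0 -0.56 1; 0.225 -0.055 0 0 0 -0.7 1; 0.27 -0.066 0 0 0 -0.84 1; 0.315 -0.077 0 0 0 -0.98 1; 0.36 -0.088 0 0 0 -1.12 1", squeeze=60)

```text
time: 0.9
position: [0.4637, -0.291, 0.2479]
eef_rot: [[0.155, 0.988, -0.001], [0.988, -0.155, 0.0], [0.0, -0.001, -1.0]]
ft_force: [0.5, -0.9, -0.2]
opening: 0.0851
```

```bash
python3 go.py .593 -.2145 .14 180
```

```text
shift [0.0957 0.116  0.1078] turn [-5.0000e-04 -8.0000e-04 -1.7269e+00] q [-0.56   0.336  0.134  1.37  -0.     1.166] t 0.9
```

Call:
servo_tool(commands="0.015 0.018 0.01 0 0 -0.14 1; 0.03 0.036 0.02 0 0 -0.28 1; 0.045 0.055 0.035 0 0 -0.42 1; 0.06 0.075 0.05 0 0 -0.56 1; 0.075 0.09 0.065 0 0 -0.7 1; 0.085 0.105 0.08 0 0 -0.84 1; 0.095 0.115 0.09 0 0 -0.98 1; 0.0955 0.116 0.1 0 0 -1.12 1")

```text
time: 1.7
position: [0.5932, -0.2154, 0.1466]
eef_rot: [[-0.823, 0.569, -0.001], [0.569, 0.823, 0.001], [0.002, 0.0, -1.0]]
ft_force: [0.1, -1.0, 0.2]
opening: 0.085
```

Call:
servo_tool(commands="0 0 0 0 0 -0.14 1; 0 0 0 0 0 -0.28 1; 0 0 0 0 0 -0.42 1; 0 0 0 0 0 -0.56 1; 0 0 0 0 0 -0.607 1; 0 0 0 0 0 -0.607 1")

```text
time: 2.3
position: [0.5919, -0.2167, 0.1476]
eef_rot: [[-1.0, 0.006, -0.001], [0.006, 1.0, 0.0], [0.001, 0.0, -1.0]]
ft_force: [0.2, -0.9, -0.1]
opening: 0.0857
```

```bash
python3 go.py .593 -.2145 .14 180
python3 - <<'E'
from h import *
for n in("scene","top"): cv2.imwrite(f"pics/{n}1.png",viewer.grab_frame(n))
a=cv2.imread("pics/top1.png");b=cv2.imread("pics/scene1.png")
cv2.imwrite("pics/z4.png",np.hstack([over("top",a,300,160,75,75,5.3,[]),over("scene",b,160,220,75,75,5.3,[])]))
E
```

```text
shift [-0.0011  0.0022  0.0076] turn [ 0.0005 -0.0013 -0.006 ] q [-0.351  0.555  0.21   1.228  0.    -0.345] t 2.3
```

View pics/z4.png

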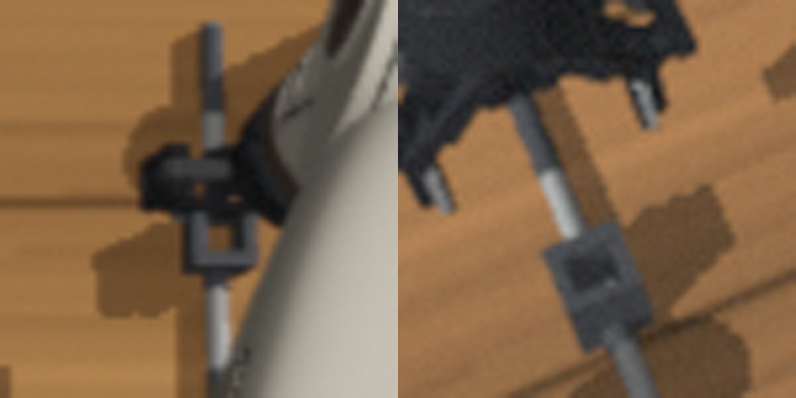

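Call:
servo_tool(commands="-0.001 0.002 0.03 0 0 -0.006 1; -0.001 0.002 0.06 0 0 -0.006 1; -0.001 0.002 0.09 0 0 -0.006 1; -0.001 0.002 0.11 0 0 -0.006 1; -0.001 0.002 0.114 0 0 -0.006 1; -0.001 0.002 0.114 0 0 -0.006 1; -0.001 0.002 0.114 0 0 -0.006 0; -0.001 0.002 0.114 0 0 -0.006 -0.3")

```text
time: 3.2
position: [0.5946, -0.2153, 0.0361]
eef_rot: [[-1.0, -0.0, 0.003], [-0.0, 1.0, -0.001], [-0.003, -0.001, -1.0]]
ft_force: [0.1, 0.2, 0.4]
opening: 0.059
```

Call:
servo_tool(commands="0 0 0 0 0 0 -0.6; 0 0 0 0 0 0 -1; 0 0 0 0 0 0 -1; 0 0 0 0 0 0 -1; 0 0 0 0 0 0 -1")

```text
time: 3.7
position: [0.5943, -0.215, 0.0359]
eef_rot: [[-1.0, -0.0, 0.003], [-0.0, 1.0, -0.001], [-0.003, -0.001, -1.0]]
ft_force: [0.3, 1.3, 5.2]
opening: 0.0373
```

Call:
servo_tool(commands="0 0 -0.03 0 0 0 -1; 0 0 -0.07 0 0 0 -1; 0 0 -0.12 0 0 0 -1; 0 0 -0.17 0 0 0 -1; 0 0.03 -0.2 0 0 -0.1 -1; 0.005 0.06 -0.21 0 0 -0.22 -1; 0.01 0.1 -0.21 0 0 -0.34 -1; 0.015 0.14 -0.21 0 0 -0.46 -1", squeeze=80)

```text
time: 4.5
position: [0.5773, -0.074, 0.2433]
eef_rot: [[-0.894, -0.447, -0.002], [-0.447, 0.894, 0.0], [0.002, 0.001, -1.0]]
ft_force: [0.2, 0.8, -5.3]
opening: 0.0369
```

```bash
python3 go.py .5405 .204 .23 300
```

```text
shift [-0.0915  0.265   0.0134] turn [ 2.3000e-03 -5.0000e-04 -1.6305e+00] q [-0.127  0.409  0.23   1.393 -0.    -0.591] t 4.5
```

Call:
servo_tool(commands="-0.012 0.035 0 0 0 -0.13 -1; -0.025 0.072 0 0 0 -0.26 -1; -0.038 0.11 0 0 0 -0.39 -1; -0.05 0.145 0 0 0 -0.52 -1; -0.062 0.18 0 0 0 -0.65 -1; -0.075 0.215 0 0 0 -0.78 -1; -0.085 0.245 0.005 0 0 -0.91 -1; -0.09 0.262 0.01 0 0 -1.04 -1")

```text
time: 5.3
position: [0.5411, 0.2022, 0.2325]
eef_rot: [[-0.062, -0.998, -0.003], [-0.998, 0.062, -0.0], [0.001, 0.003, -1.0]]
ft_force: [-0.8, -0.3, -5.5]
opening: 0.0365
```

Call:
servo_tool(commands="0 0 0 0 0 -0.13 -1; 0 0 0 0 0 -0.26 -1; 0 0 0 0 0 -0.39 -1; 0 0 0 0 0 -0.5 -1; 0 0 0 0 0 -0.58 -1; 0 0 0 0 0 -0.59 -1")

```text
time: 5.9
position: [0.5416, 0.1994, 0.2326]
eef_rot: [[0.497, -0.868, -0.003], [-0.868, -0.497, -0.001], [-0.0, 0.004, -1.0]]
ft_force: [0.2, 0.3, -4.5]
opening: 0.0367
```

```bash
python3 go.py .5405 .204 .23 300
python3 - <<'E'
from h import *
for n in("scene","top"): cv2.imwrite(f"pics/{n}2.png",viewer.grab_frame(n))
a=cv2.imread("pics/top2.png");b=cv2.imread("pics/scene2.png")
cv2.imwrite("pics/z5.png",np.hstack([over("top",a,160,180,75,75,5.3,[]),over("scene",b,295,120,75,75,5.3,[])]))
s=robot.get_state();print(s["moment"],s["ft_force"],s["opening"])
E
```

```text
shift [-0.0045 -0.0013  0.0026] turn [ 0.0037  0.0004 -0.0039] q [ 0.353  0.404  0.195  1.365 -0.    -1.738] t 5.9
[ 0.01497563  0.02591739 -0.06123721] [-0.05819859 -0.30025652 -5.23534816] 0.03666333130895949
```

View pics/z5.png

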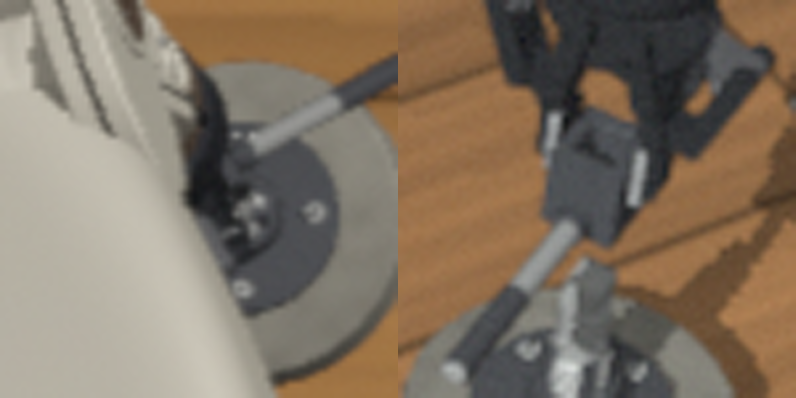

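```bash
cat > ov2.py <<'E'
import sys
from h import *
fn,out=sys.argv[1:3]
s=robot.get_state(); p=np.array(s["position"]); R=np.array(s["eef_rot"])
b=cv2.imread(fn); o=[]
for dx in(-.002,0.001,.004):
    c=p+R@np.array([dx,0,.014]); th=np.arctan2(R[1,0],R[0,0])
    P=[(q,(0,255,0)) for q in box(c[:2],th,.038,.038,c[2]-.022,c[2]+.022)]+[(box(c[:2],th,.0215,.0215,c[2]+.022,0)[0],(0,255,255))]
    P+=[(q,(0,0,255)) for q in box([.540,.2035],np.radians(30),.02,.02,.13,.146)]
    x0,y0=np.round(proj("scene",c)[0]-[18,25]).astype(int)
    o.append(over("scene",b,x0,y0,37,60,7,P))
cv2.imwrite(out,np.hstack(o))
E
python3 ov2.py pics/scene2.png pics/o4.png
```

```text
(no output)
```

View pics/o4.png

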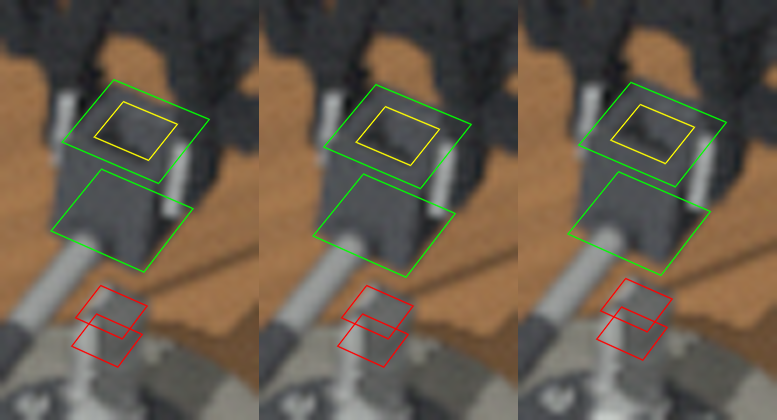

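```bash
cat > ov3.py <<'E'
import sys
from h import *
fn,out=sys.argv[1:3]; dxs=[float(v) for v in sys.argv[3].split(",")]; off=[float(v) for v in sys.argv[4].split(",")]
s=robot.get_state(); p=np.array(s["position"]); R=np.array(s["eef_rot"])
b=cv2.imread(fn); o=[]
c=p+R@np.array([0,0,.014]); x0,y0=np.round(proj("scene",c)[0]-[16,22]).astype(int)
for dx in dxs:
    c=p+R@np.array([dx,0,.014]); th=np.arctan2(R[1,0],R[0,0])
    P=[(q,(0,255,0)) for q in box(c[:2],th,.038,.038,c[2]-.022,c[2]+.022)]+[(box(c[:2],th,.0215,.0215,c[2]+.022,0)[0],(0,255,255))]
    P+=[(box([.540,.2035],np.radians(30),.02,.02,.13,.146)[1],(0,0,255)),(box([.540,.2035],np.radians(30),.014,.014,.152,.146)[0],(0,0,255))]
    o.append(over("scene",b,x0,y0,33,48,12,P,off))
cv2.imwrite(out,cv2.convertScaleAbs(np.hstack(o),alpha=1.5,beta=15))
E
python3 ov3.py pics/scene2.png pics/o5.png -.002,.002 1.0,1.0
```

```text
(no output)
```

View pics/o5.png

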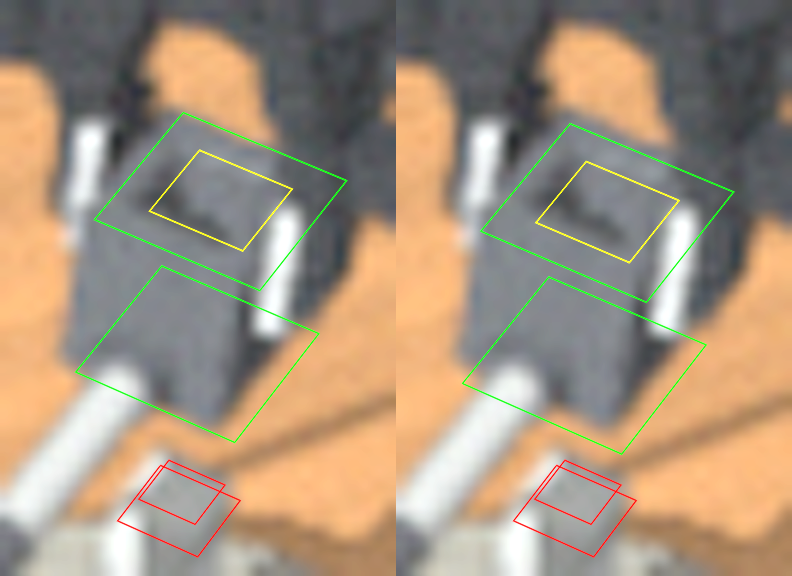

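```bash
python3 go.py .542 .2033 .195 300
```

```text
shift [-0.0032 -0.002   0.0381] turn [ 0.0025  0.0003 -0.0056] q [ 0.353  0.404  0.195  1.365 -0.    -1.736] t 6.0
```

Call:
servo_tool(commands="-0.003 -0.002 0.01 0.002 0 -0.005 -1; -0.003 -0.002 0.02 0.002 0 -0.005 -1; -0.003 -0.002 0.03 0.002 0 -0.005 -1; -0.003 -0.002 0.037 0.002 0 -0.005 -1; -0.003 -0.002 0.038 0.002 0 -0.005 -1; -0.003 -0.002 0.038 0.002 0 -0.005 -1")

```text
time: 6.6
position: [0.5426, 0.2033, 0.1959]
eef_rot: [[0.501, -0.866, 0.001], [-0.866, -0.501, 0.001], [-0.0, -0.001, -1.0]]
ft_force: [0.2, -0.8, -4.9]
opening: 0.0363
```

```bash
python3 go.py .542 .2033 .195 300;python3 - <<'E'
from h import *
for n in("scene","top"): cv2.imwrite(f"pics/{n}3.png",viewer.grab_frame(n))
a=cv2.imread("pics/top3.png");b=cv2.imread("pics/scene3.png")
cv2.imwrite("pics/z6.png",np.hstack([over("top",a,175,185,60,75,6.5,[]),over("scene",b,305,135,60,75,6.5,[])]))
s=robot.get_state();print(s["moment"],s["ft_force"],s["opening"])
E
python3 ov3.py pics/scene3.png pics/o6.png -.003,.000 0,0
```

```text
shift [-0.0003  0.0006  0.0008] turn [-0.0011  0.0001  0.0007] q [ 0.358  0.423  0.126  1.273  0.    -1.737] t 6.6
[ 0.02008434 -0.02336434  0.04728263] [ 0.79140102  0.35623941 -6.11922812] 0.03699370152910104
```

View pics/z6.png

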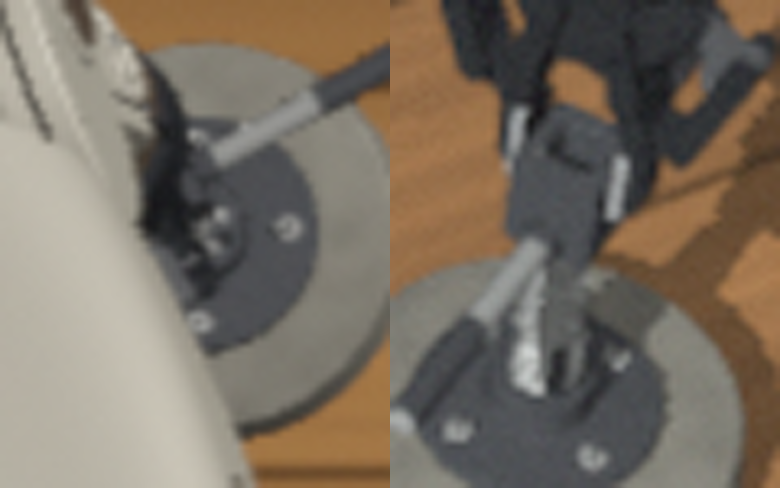

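View pics/o6.png

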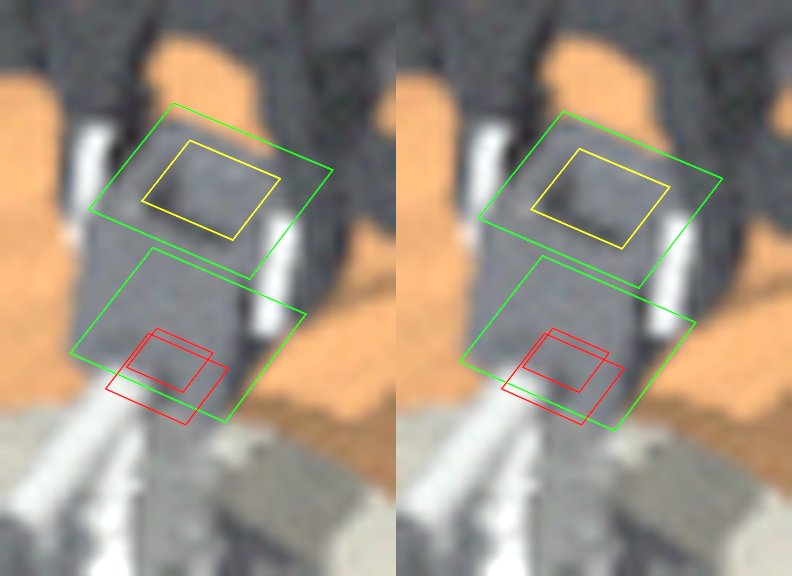

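Run:
```python
from h import *
for f in ("scene0","scene3"):
    b=cv2.imread(f"pics/{f}.png")
    print(f,list(range(318,346)))
    for y in range(164,194,2): print(y,b[y,318:346].mean(1).astype(int))
f=[.5415,.2045]
K,r,t=cam("scene")
for z in(.08,.1,.12,.13,.146,.152): print(z,proj("scene",[f+[z]]), proj("scene",circ(f,.014,z))[:,0].min(),proj("scene",circ(f,.014,z))[:,0].max())
```

```text
scene0 [318, 319, 320, 321, 322, 323, 324, 325, 326, 327, 328, 329, 330, 331, 332, 333, 334, 335, 336, 337, 338, 339, 340, 341, 342, 343, 344, 345]
164 [116 118 116 115 112 112 113 110 105 108 105 107 107 107 108 109 109 112
 110 106 104 106 106 105 108 108 105 103]
166 [113 111 109 106 105 107 104 103 111 109 111 110 109 108 106 106 106 105
 106 106 105 108 102  97  91  86  79  83]
168 [104 108 108 108 109 110 110 113 110 106 107 114 108  92  99 106 106 103
  99  92  83  79  84  91 100 108 114 115]
170 [109 110 107 110 111 106 106 107 108 115 134 142 123 100  98  94  87  86
  92 103 108 115 114 115 116 114 115 113]
172 [107 108 104 106 107 107 107 103 114 112  99 101  98 100  98  98 120 133
 113 118 116 116 116 118 117 113 112 111]
174 [110 111 115 115 110 104  96 103 136 156 148 128 118 104 101 110 106  80
  79  76  76  73  75  83 103  99 111 113]
176 [118 120 122 121 122 120 120 133 155 158 158 158 156 156 143 109  97 113
 103  98  94  84  75  78  73  75  72  76]
178 [123 121 124 122 127 121 116 123 145 157 160 157 158 157 136 110 127 125
 120 103  79  80  85  81  78  78  78  74]

[... 2498 characters left out ...]
  72  65  71  70  79 106 126]
190 [ 75  80  74  77  78 112 160 178 182 171 112  81  49  51  82 108  87  54
  49  61  79 108 129 120  83  80  77  98]
192 [ 80  73  74  79  80 103 149 185 191 154 114  75  45  50  84  98  74  61
  59  52  56  67  79  79  81  76  74  80]
0.08 [[328.52545823 188.40735165]] 323.50679631909856 333.54689074033024
0.1 [[329.26047425 183.69698385]] 324.1648867429187 334.3593604316681
0.12 [[330.01818877 178.84115218]] 324.84328091186177 335.1969549841325
0.13 [[330.4058891  176.35656532]] 325.19038781833683 335.62554112213655
0.146 [[331.03891642 172.29979452]] 325.7571242782848 336.3253454570501
0.152 [[331.28043577 170.75201199]] 325.97334804676456 336.5923487182956
```

Call:
servo_tool(commands="0 0 0.004 0 0 0 -1; 0 0 0.007 0 0 0 -1; 0 0 0.009 0 0 0 -1; 0 0 0.011 0 0 0 -1; 0 0 0.012 0 0 0 -1; 0 0 0.012 0 0 0 -1")

```text
time: 7.3
position: [0.5427, 0.2034, 0.1841]
eef_rot: [[0.501, -0.866, 0.001], [-0.866, -0.501, 0.001], [-0.0, -0.002, -1.0]]
ft_force: [0.0, -0.1, -5.8]
opening: 0.0364
```

Call:
servo_tool(commands="0 0 0.001 0 0 0 -1; 0 0 0.002 0 0 0 -1; 0 0 0.002 0 0 0 -1")

```text
time: 7.6
position: [0.5428, 0.2036, 0.1825]
eef_rot: [[0.501, -0.866, 0.002], [-0.866, -0.501, 0.001], [-0.0, -0.002, -1.0]]
ft_force: [-1.1, 0.2, -3.6]
opening: 0.0365
```

Call:
servo_tool(commands="0 0 0.001 0 0 0 -1; 0 0 0.002 0 0 0 -1; 0 0 0.002 0 0 0 -1")

```text
time: 7.9
position: [0.5429, 0.2037, 0.1812]
eef_rot: [[0.501, -0.866, 0.003], [-0.866, -0.501, 0.002], [-0.0, -0.003, -1.0]]
ft_force: [-3.5, -0.1, 2.6]
opening: 0.0366
```

```bash
cat > st.py <<'E'
from h import *
s=robot.get_state();print(round(s["time"],2),np.round(s["moment"],3),np.round(s["ft_force"],2),"p",np.round(s["position"],4),"q6",round(s["q"][5],3),"yaw",round(np.degrees(np.arctan2(s["eef_rot"][1][0],s["eef_rot"][0][0])),2))
E
python3 st.py
```

```text
7.9 [0.208 0.672 0.049] [-3.5  -0.15  2.63] p [0.5429 0.2037 0.1812] q6 -1.737 yaw -59.94
```

Call:
servo_tool(commands="-0.0007 0.0013 -0.003 0 0 0 -1; -0.0007 0.0013 -0.001 0 0 0 -1; -0.0007 0.0013 0.001 0 0 0 -1; -0.0007 0.0013 0.002 0 0 0 -1; -0.0007 0.0013 0.002 0 0 0 -1")

```text
time: 8.4
position: [0.541, 0.2034, 0.1773]
eef_rot: [[0.501, -0.866, 0.0], [-0.866, -0.501, 0.001], [-0.0, -0.001, -1.0]]
ft_force: [-0.1, 0.8, -4.8]
opening: 0.0365
```

```bash
python3 st.py
```

```text
8.4 [ 0.36   0.156 -0.023] [-0.06  0.81 -4.79] p [0.541  0.2034 0.1773] q6 -1.736 yaw -59.95
```

It slipped in: underside is now about 4 mm below the square's top, with no load. Continue down.

Call:
servo_tool(commands="0 0 0.002 0 0 0 -1; 0 0 0.004 0 0 0 -1; 0 0 0.006 0 0 0 -1; 0 0 0.008 0 0 0 -1; 0 0 0.009 0 0 0 -1; 0 0 0.009 0 0 0 -1")

```text
time: 9.0
position: [0.5412, 0.2034, 0.169]
eef_rot: [[0.501, -0.866, 0.001], [-0.866, -0.501, 0.001], [-0.0, -0.001, -1.0]]
ft_force: [-1.0, 1.4, -5.4]
opening: 0.0366
```

```bash
python3 st.py
```

```text
9.0 [ 0.381  0.203 -0.002] [-0.96  1.35 -5.37] p [0.5412 0.2034 0.169 ] q6 -1.736 yaw -59.95
```

Call:
servo_tool(commands="-0.0005 0 0.001 0 0 0 -1; -0.0005 0 0.002 0 0 0 -1; -0.0005 0 0.003 0 0 0 -1; -0.0005 0 0.003 0 0 0 -1")

```text
time: 9.4
position: [0.5412, 0.2037, 0.1662]
eef_rot: [[0.501, -0.866, 0.002], [-0.866, -0.501, 0.001], [0.0, -0.002, -1.0]]
ft_force: [0.3, 0.8, -5.0]
opening: 0.0368
```

```bash
python3 st.py
```

```text
9.4 [0.346 0.185 0.046] [ 0.31  0.76 -5.01] p [0.5412 0.2037 0.1662] q6 -1.735 yaw -59.96
```

Call:
servo_tool(commands="0 0 0.0007 0 0 0 -1; 0 0 0.0014 0 0 0 -1; 0 0 0.0014 0 0 0 -1")

```text
time: 9.7
position: [0.5412, 0.2039, 0.1652]
eef_rot: [[0.501, -0.866, 0.002], [-0.866, -0.501, 0.001], [0.0, -0.002, -1.0]]
ft_force: [-1.5, 1.5, -2.5]
opening: 0.0365
```

```bash
python3 st.py
```

```text
9.7 [0.237 0.256 0.055] [-1.52  1.47 -2.49] p [0.5412 0.2039 0.1652] q6 -1.735 yaw -59.95
```

Call:
servo_tool(commands="0 0 0 0 0 0.02 -1; 0 0 0 0 0 0.05 -1; 0 0 0 0 0 0.09 -1; 0 0 0 0 0 0.14 -1; 0 0 0.0001 0 0 0.2 -1; 0 0 0.0001 0 0 0.26 -1; 0 0 0.0001 0 0 0.32 -1; 0 0 0.0001 0 0 0.38 -1")

```text
time: 10.5
position: [0.541, 0.204, 0.1652]
eef_rot: [[0.141, -0.99, 0.002], [-0.99, -0.141, 0.001], [-0.001, -0.002, -1.0]]
ft_force: [-1.7, 0.3, -1.1]
opening: 0.0369
```

```bash
python3 st.py
```

```text
10.5 [0.359 0.493 0.183] [-1.67  0.3  -1.12] p [0.541  0.204  0.1652] q6 -1.352 yaw -81.91
```

Call:
servo_tool(commands="0 0 0 0 0 0.07 -1; 0 0 0 0 0 0.15 -1; 0 0 0.0001 0 0 0.23 -1; 0 0 0.0001 0 0 0.31 -1; 0 0 0.0001 0 0 0.39 -1; 0 0 0.0002 0 0 0.47 -1; 0 0 0.0002 0 0 0.55 -1; 0 0 0.0002 0 0 0.63 -1")

```text
time: 11.3
position: [0.5413, 0.204, 0.1649]
eef_rot: [[-0.47, -0.882, 0.002], [-0.882, 0.47, 0.001], [-0.002, -0.001, -1.0]]
ft_force: [-1.9, 1.2, -1.4]
opening: 0.0366
```

```bash
python3 st.py
```

```text
11.3 [0.23  0.305 0.126] [-1.91  1.19 -1.4 ] p [0.5413 0.204  0.1649] q6 -0.721 yaw -118.06
```

Call:
servo_tool(commands="0 0 0 0 0 0.08 -1; 0 0 0 0 0 0.16 -1; 0 0 0.0001 0 0 0.24 -1; 0 0 0.0001 0 0 0.32 -1; 0 0 0.0001 0 0 0.4 -1; 0 0 0.0002 0 0 0.48 -1; 0 0 0.0002 0 0 0.56 -1; 0 0 0.0002 0 0 0.64 -1")

```text
time: 12.1
position: [0.5415, 0.2038, 0.1647]
eef_rot: [[-0.904, -0.427, 0.003], [-0.427, 0.904, 0.001], [-0.003, -0.001, -1.0]]
ft_force: [-0.2, -0.5, -1.8]
opening: 0.0369
```

```bash
python3 st.py
```

```text
12.1 [0.076 0.084 0.222] [-0.24 -0.5  -1.84] p [0.5415 0.2038 0.1647] q6 -0.081 yaw -154.74
```

Call:
servo_tool(commands="0 0 0 0 0 0.08 -1; 0 0 0 0 0 0.16 -1; 0 0 0.0001 0 0 0.24 -1; 0 0 0.0001 0 0 0.32 -1; 0 0 0.0001 0 0 0.4 -1; 0 0 0.0002 0 0 0.48 -1; 0 0 0.0002 0 0 0.56 -1; 0 0 0.0002 0 0 0.64 -1")

```text
time: 12.9
position: [0.5415, 0.2034, 0.1644]
eef_rot: [[-0.98, 0.198, 0.003], [0.198, 0.98, 0.0], [-0.003, 0.001, -1.0]]
ft_force: [0.1, 0.4, -3.3]
opening: 0.0366
```

```bash
python3 st.py
```

```text
12.9 [-0.054  0.18   0.181] [ 0.11  0.44 -3.3 ] p [0.5415 0.2034 0.1644] q6 0.559 yaw 168.58
```

Call:
servo_tool(commands="0 0 0.0001 0 0 0.08 -1; 0 0 0.0002 0 0 0.16 -1; 0 0 0.0003 0 0 0.24 -1; 0 0 0.0004 0 0 0.32 -1; 0 0 0.0004 0 0 0.4 -1; 0 0 0.0005 0 0 0.48 -1; 0 0 0.0006 0 0 0.56 -1; 0 0 0.0006 0 0 0.64 -1")

```text
time: 13.7
position: [0.5414, 0.2032, 0.1642]
eef_rot: [[-0.668, 0.744, 0.003], [0.744, 0.668, -0.0], [-0.002, 0.002, -1.0]]
ft_force: [-1.6, -1.0, 1.4]
opening: 0.0364
```

Call:
servo_tool(commands="0 0 0 0 0 0.07 -1; 0 0 0 0 0 0.13 -1; 0 0 0.0001 0 0 0.18 -1; 0 0 0.0001 0 0 0.22 -1; 0 0 0.0001 0 0 0.24 -1; 0 0 0.0001 0 0 0.25 -1")

```text
time: 14.3
position: [0.5413, 0.2033, 0.1641]
eef_rot: [[-0.466, 0.885, 0.002], [0.885, 0.466, -0.0], [-0.001, 0.002, -1.0]]
ft_force: [-0.1, -1.6, 2.4]
opening: 0.0366
```

```bash
python3 st.py
```

```text
14.3 [-0.59   0.529  0.184] [-0.14 -1.62  2.39] p [0.5413 0.2033 0.1641] q6 1.446 yaw 117.78
```

Call:
servo_tool(commands="0 0 0 0 0 -0.02 -1; 0 0 0 0 0 -0.06 -1; 0 0 -0.0002 0 0 -0.11 -1; 0 0 -0.0003 0 0 -0.17 -1; 0 0 -0.0004 0 0 -0.23 -1; 0 0 -0.0005 0 0 -0.29 -1; 0 0 -0.0006 0 0 -0.35 -1; 0 0 -0.0006 0 0 -0.42 -1")

```text
time: 15.1
position: [0.5415, 0.2036, 0.1641]
eef_rot: [[-0.789, 0.615, 0.002], [0.615, 0.789, 0.0], [-0.002, 0.002, -1.0]]
ft_force: [-1.3, -2.1, -0.1]
opening: 0.0364
```

```bash
python3 st.py
```

```text
15.1 [-0.421  0.284 -0.193] [-1.26 -2.12 -0.09] p [0.5415 0.2036 0.1641] q6 1.022 yaw 142.06
```

Call:
servo_tool(commands="0 0 0 0 0 -0.08 -1; 0 0 0 0 0 -0.16 -1; 0 0 -0.0001 0 0 -0.24 -1; 0 0 -0.0001 0 0 -0.32 -1; 0 0 -0.0002 0 0 -0.4 -1; 0 0 -0.0002 0 0 -0.48 -1; 0 0 -0.0002 0 0 -0.56 -1; 0 0 -0.0002 0 0 -0.64 -1")

```text
time: 15.9
position: [0.5416, 0.2039, 0.1643]
eef_rot: [[-1.0, 0.021, 0.003], [0.021, 1.0, 0.001], [-0.003, 0.001, -1.0]]
ft_force: [-0.8, -1.7, 0.5]
opening: 0.0367
```

```bash
python3 st.py
```

```text
15.9 [-0.231  0.222 -0.183] [-0.79 -1.67  0.46] p [0.5416 0.2039 0.1643] q6 0.381 yaw 178.77
```

Call:
servo_tool(commands="0 0 0 0 0 -0.08 -1; 0 0 0 0 0 -0.16 -1; 0 0 -0.0001 0 0 -0.24 -1; 0 0 -0.0001 0 0 -0.32 -1; 0 0 -0.0002 0 0 -0.4 -1; 0 0 -0.0002 0 0 -0.47 -1; 0 0 -0.0002 0 0 -0.54 -1; 0 0 -0.0002 0 0 -0.6 -1")

```text
time: 16.7
position: [0.5415, 0.2042, 0.1645]
eef_rot: [[-0.838, -0.546, 0.002], [-0.546, 0.838, 0.002], [-0.003, 0.0, -1.0]]
ft_force: [-0.2, 0.7, -0.3]
opening: 0.0367
```

```bash
python3 st.py
```

```text
16.7 [-0.001  0.235 -0.147] [-0.22  0.73 -0.31] p [0.5415 0.2042 0.1645] q6 -0.218 yaw -146.88
```

Call:
servo_tool(commands="0 0 0 0 0 0.04 -1; 0 0 0 0 0 0.1 -1; 0 0 0 0 0 0.15 -1; 0 0 0 0 0 0.17 -1; 0 0 0 0 0 0.17 -1")

```text
time: 17.2
position: [0.5416, 0.204, 0.1645]
eef_rot: [[-0.919, -0.395, 0.003], [-0.395, 0.919, 0.001], [-0.003, 0.0, -1.0]]
ft_force: [-0.2, 0.0, -1.0]
opening: 0.0363
```

```bash
python3 st.py
```

```text
17.2 [-0.064  0.03  -0.006] [-0.2   0.03 -1.04] p [0.5416 0.204  0.1645] q6 -0.046 yaw -156.74
```

Call:
servo_tool(commands="0 0 0 0 0 0 0; 0 0 0 0 0 0 0.5; 0 0 0 0 0 0 1; 0 0 -0.003 0 0 0 1; 0 0 -0.005 0 0 -0.14 1; 0 0 -0.005 0 0 -0.28 1; 0 0 -0.005 0 0 -0.42 1; 0 0 -0.005 0 0 -0.56 1")

```text
time: 18.0
position: [0.5413, 0.2039, 0.1699]
eef_rot: [[-0.564, -0.826, 0.002], [-0.826, 0.564, 0.001], [-0.002, -0.001, -1.0]]
ft_force: [-0.3, -0.7, -0.1]
opening: 0.0854
```

Call:
servo_tool(commands="0 0 0 0 0 -0.14 1; 0 0 0 0 0 -0.28 1; 0 0 0 0 0 -0.42 1; 0 0 0 0 0 -0.56 1; 0 0 0 0 0 -0.7 1; 0 0 0 0 0 -0.84 1; 0 0 0 0 0 -0.98 1; 0 0 0 0 0 -1.011 1")

```text
time: 18.8
position: [0.5413, 0.2039, 0.1699]
eef_rot: [[0.397, -0.918, 0.002], [-0.918, -0.397, 0.001], [-0.0, -0.003, -1.0]]
ft_force: [-0.1, 0.3, 0.5]
opening: 0.0852
```

```bash
python3 st.py
python3 - <<'E'
from h import *
b=viewer.grab_frame("scene"); cv2.imwrite("pics/z7.png",over("scene",b,280,120,100,110,5.3,[]))
E
```

```text
18.8 [-0.044 -0.024 -0.031] [-0.08  0.28  0.47] p [0.5413 0.2039 0.1699] q6 -1.619 yaw -66.59
```

View pics/z7.png

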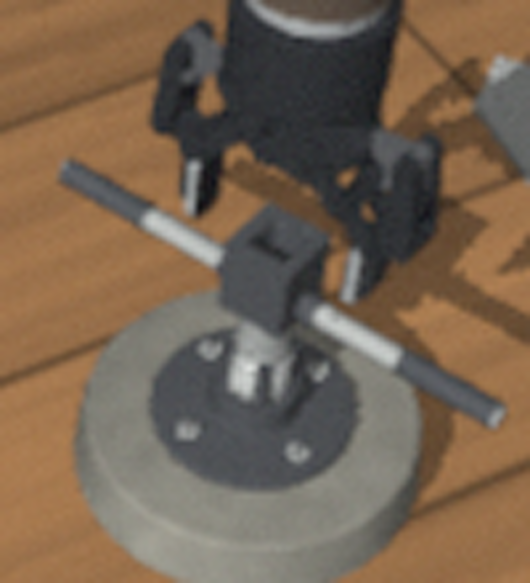

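Call:
servo_tool(commands="0 0 0 0 0 0 0.4; 0 0 0 0 0 0 0.1; 0 0 0 0 0 0 0; 0 0 0 0 0 0 -0.1; 0 0 0 0 0 0 -0.2; 0 0 0 0 0 0 -1; 0 0 0 0 0 0 -1; 0 0 0 0 0 0 -1")

```text
time: 19.65
position: [0.5412, 0.2038, 0.1699]
eef_rot: [[0.394, -0.919, 0.002], [-0.919, -0.394, 0.001], [-0.0, -0.002, -1.0]]
ft_force: [-2.0, 0.1, 4.8]
opening: 0.0365
```

```bash
python3 st.py
```

```text
19.65 [-0.212  0.415  0.016] [-1.99  0.1   4.77] p [0.5412 0.2038 0.1699] q6 -1.616 yaw -66.78
```

Call:
servo_tool(commands="0 0 0 0 0 0.02 -1; 0 0 0 0 0 0.05 -1; 0 0 0 0 0 0.09 -1; 0 0 0 0 0 0.14 -1; 0 0 0 0 0 0.2 -1; 0 0 0 0 0 0.27 -1; 0 0 0 0 0 0.34 -1; 0 0 0.0001 0 0 0.41 -1")

```text
time: 20.45
position: [0.5413, 0.2038, 0.1698]
eef_rot: [[-0.008, -1.0, 0.002], [-1.0, 0.008, 0.001], [-0.001, -0.002, -1.0]]
ft_force: [-2.2, -1.4, 6.4]
opening: 0.0363
```

```bash
python3 st.py
```

```text
20.45 [-0.285  0.425  0.126] [-2.16 -1.41  6.36] p [0.5413 0.2038 0.1698] q6 -1.203 yaw -90.47
```

Call:
servo_tool(commands="0 0 0 0 0 0.08 -1; 0 0 0 0 0 0.16 -1; 0 0 0.0001 0 0 0.24 -1; 0 0 0.0001 0 0 0.32 -1; 0 0 0.0001 0 0 0.4 -1; 0 0 0.0002 0 0 0.48 -1; 0 0 0.0002 0 0 0.56 -1; 0 0 0.0002 0 0 0.64 -1")

```text
time: 21.25
position: [0.5412, 0.2036, 0.1695]
eef_rot: [[-0.604, -0.797, 0.002], [-0.797, 0.604, 0.001], [-0.002, -0.001, -1.0]]
ft_force: [-1.9, -2.0, 5.0]
opening: 0.0361
```

```bash
python3 st.py
```

```text
21.25 [-0.355  0.427  0.154] [-1.89 -2.02  4.97] p [0.5412 0.2036 0.1695] q6 -0.562 yaw -127.16
```

Call:
servo_tool(commands="0 0 0 0 0 0.08 -1; 0 0 0 0 0 0.16 -1; 0 0 0.0001 0 0 0.24 -1; 0 0 0.0001 0 0 0.32 -1; 0 0 0.0001 0 0 0.4 -1; 0 0 0.0002 0 0 0.48 -1; 0 0 0.0002 0 0 0.56 -1; 0 0 0.0002 0 0 0.64 -1")

```text
time: 22.05
position: [0.5411, 0.2035, 0.1693]
eef_rot: [[-0.96, -0.278, 0.002], [-0.278, 0.96, 0.0], [-0.002, -0.0, -1.0]]
ft_force: [-2.4, -1.2, 5.2]
opening: 0.0361
```

```bash
python3 st.py
```

```text
22.05 [-0.451  0.485  0.188] [-2.4  -1.17  5.23] p [0.5411 0.2035 0.1693] q6 0.078 yaw -163.84
```

Call:
servo_tool(commands="0 0 0 0 0 0.08 -1; 0 0 0 0 0 0.16 -1; 0 0 0.0001 0 0 0.24 -1; 0 0 0.0001 0 0 0.32 -1; 0 0 0.0001 0 0 0.4 -1; 0 0 0.0002 0 0 0.48 -1; 0 0 0.0002 0 0 0.56 -1; 0 0 0.0002 0 0 0.64 -1")

```text
time: 22.85
position: [0.5408, 0.2036, 0.1691]
eef_rot: [[-0.937, 0.35, 0.001], [0.35, 0.937, 0.0], [-0.001, 0.001, -1.0]]
ft_force: [-3.2, -0.9, 5.7]
opening: 0.0362
```

```bash
python3 st.py
```

```text
22.85 [-0.238  0.47   0.094] [-3.2  -0.86  5.69] p [0.5408 0.2036 0.1691] q6 0.718 yaw 159.5
```

Call:
servo_tool(commands="0 0 0 0 0 0.08 -1; 0 0 0 0 0 0.16 -1; 0 0 0.0001 0 0 0.24 -1; 0 0 0.0001 0 0 0.32 -1; 0 0 0.0001 0 0 0.4 -1; 0 0 0.0002 0 0 0.47 -1; 0 0 0.0002 0 0 0.53 -1; 0 0 0.0002 0 0 0.58 -1")

```text
time: 23.65
position: [0.5409, 0.2038, 0.1689]
eef_rot: [[-0.593, 0.806, 0.001], [0.806, 0.593, 0.001], [-0.0, 0.002, -1.0]]
ft_force: [-1.9, -0.5, 5.2]
opening: 0.0361
```

```bash
python3 st.py
```

```text
23.65 [-0.32   0.68   0.137] [-1.93 -0.46  5.24] p [0.5409 0.2038 0.1689] q6 1.297 yaw 126.34
```

Call:
servo_tool(commands="0 0 0 0 0 0.04 -1; 0 0 0 0 0 0.07 -1; 0 0 0 0 0 0.09 -1; 0 0 0 0 0 0.1 -1; 0 0 0 0 0 0.1 -1")

```text
time: 24.15
position: [0.5408, 0.2038, 0.1688]
eef_rot: [[-0.511, 0.86, 0.001], [0.86, 0.511, 0.001], [-0.0, 0.002, -1.0]]
ft_force: [-2.1, -0.3, 5.6]
opening: 0.0363
```

```bash
python3 st.py
```

```text
24.15 [-0.247  0.705  0.127] [-2.09 -0.34  5.57] p [0.5408 0.2038 0.1688] q6 1.395 yaw 120.72
```

Call:
servo_tool(commands="0 0 0 0 0 -0.02 -1; 0 0 0 0 0 -0.06 -1; 0 0 -0.0002 0 0 -0.11 -1; 0 0 -0.0003 0 0 -0.17 -1; 0 0 -0.0004 0 0 -0.23 -1; 0 0 -0.0005 0 0 -0.29 -1; 0 0 -0.0006 0 0 -0.35 -1; 0 0 -0.0006 0 0 -0.42 -1")

```text
time: 24.95
position: [0.5409, 0.2038, 0.1689]
eef_rot: [[-0.818, 0.575, 0.001], [0.575, 0.818, 0.001], [-0.0, 0.001, -1.0]]
ft_force: [-1.2, -0.5, 3.6]
opening: 0.0365
```

```bash
python3 st.py
```

```text
24.95 [-0.155  0.435 -0.145] [-1.18 -0.47  3.58] p [0.5409 0.2038 0.1689] q6 0.973 yaw 144.91
```

Call:
servo_tool(commands="0 0 0 0 0 -0.08 -1; 0 0 0 0 0 -0.16 -1; 0 0 -0.0001 0 0 -0.24 -1; 0 0 -0.0001 0 0 -0.32 -1; 0 0 -0.0002 0 0 -0.4 -1; 0 0 -0.0002 0 0 -0.48 -1; 0 0 -0.0002 0 0 -0.56 -1; 0 0 -0.0002 0 0 -0.64 -1")

```text
time: 25.75
position: [0.5409, 0.2038, 0.1692]
eef_rot: [[-1.0, -0.028, 0.001], [-0.028, 1.0, 0.001], [-0.001, 0.001, -1.0]]
ft_force: [-0.9, -0.4, 2.7]
opening: 0.0365
```

```bash
python3 st.py
```

```text
25.75 [-0.2    0.423 -0.131] [-0.89 -0.37  2.72] p [0.5409 0.2038 0.1692] q6 0.332 yaw -178.4
```

Call:
servo_tool(commands="0 0 0 0 0 -0.08 -1; 0 0 0 0 0 -0.16 -1; 0 0 -0.0001 0 0 -0.24 -1; 0 0 -0.0001 0 0 -0.32 -1; 0 0 -0.0002 0 0 -0.4 -1; 0 0 -0.0002 0 0 -0.48 -1; 0 0 -0.0002 0 0 -0.55 -1; 0 0 -0.0002 0 0 -0.61 -1")

```text
time: 26.55
position: [0.5409, 0.2037, 0.1694]
eef_rot: [[-0.804, -0.595, 0.001], [-0.595, 0.804, 0.001], [-0.001, -0.0, -1.0]]
ft_force: [-2.0, -0.8, 2.9]
opening: 0.0362
```

```bash
python3 st.py
```

```text
26.55 [-0.151  0.385 -0.136] [-2.05 -0.78  2.86] p [0.5409 0.2037 0.1694] q6 -0.277 yaw -143.48
```

Call:
servo_tool(commands="0 0 0 0 0 0.04 -1; 0 0 0 0 0 0.1 -1; 0 0 0 0 0 0.15 -1; 0 0 0 0 0 0.17 -1; 0 0 0 0 0 0.17 -1")

```text
time: 27.05
position: [0.541, 0.2038, 0.1694]
eef_rot: [[-0.893, -0.449, 0.001], [-0.449, 0.893, 0.001], [-0.002, -0.0, -1.0]]
ft_force: [-1.3, -0.9, 2.2]
opening: 0.0363
```

```bash
python3 st.py
```

```text
27.05 [-0.177  0.323 -0.004] [-1.32 -0.9   2.23] p [0.541  0.2038 0.1694] q6 -0.106 yaw -153.29
```

Call:
servo_tool(commands="0 0 0 0 0 0 0; 0 0 0 0 0 0 0.5; 0 0 0 0 0 0 1; 0 0 0 0 0 -0.05 1; 0 0 0 0 0 -0.19 1; 0 0 0 0 0 -0.33 1; 0 0 0 0 0 -0.47 1; 0 0 0 0 0 -0.61 1")

```text
time: 27.85
position: [0.5412, 0.2039, 0.1695]
eef_rot: [[-0.469, -0.883, 0.002], [-0.883, 0.469, 0.001], [-0.002, -0.001, -1.0]]
ft_force: [0.1, 0.2, -0.4]
opening: 0.0848
```

Call:
servo_tool(commands="0 0 0 0 0 -0.14 1; 0 0 0 0 0 -0.28 1; 0 0 0 0 0 -0.42 1; 0 0 0 0 0 -0.56 1; 0 0 0 0 0 -0.7 1; 0 0 0 0 0 -0.84 1; 0 0 0 0 0 -0.961 1; 0 0 0 0 0 -0.961 1")

```text
time: 28.65
position: [0.5412, 0.2039, 0.1695]
eef_rot: [[0.45, -0.893, 0.002], [-0.893, -0.45, 0.001], [-0.0, -0.002, -1.0]]
ft_force: [-0.2, 0.3, -0.0]
opening: 0.0853
```

```bash
python3 st.py
```

```text
28.65 [-0.002  0.002 -0.011] [-0.25  0.32 -0.02] p [0.5412 0.2039 0.1695] q6 -1.677 yaw -63.29
```

Call:
servo_tool(commands="0 0 0 0 0 0 0.4; 0 0 0 0 0 0 0.1; 0 0 0 0 0 0 0; 0 0 0 0 0 0 -0.1; 0 0 0 0 0 0 -0.2; 0 0 0 0 0 0 -1; 0 0 0 0 0 0 -1; 0 0 0 0 0 0 -1")

```text
time: 29.45
position: [0.5412, 0.2039, 0.17]
eef_rot: [[0.45, -0.893, 0.002], [-0.893, -0.45, 0.001], [-0.0, -0.003, -1.0]]
ft_force: [-1.2, -0.5, 2.7]
opening: 0.0364
```

```bash
python3 st.py
```

```text
29.45 [-0.108  0.168 -0.007] [-1.23 -0.49  2.73] p [0.5412 0.2039 0.17  ] q6 -1.677 yaw -63.28
```

Call:
servo_tool(commands="0 0 0 0 0 0.02 -1; 0 0 0 0 0 0.05 -1; 0 0 0 0 0 0.09 -1; 0 0 0 0 0 0.14 -1; 0 0 0 0 0 0.2 -1; 0 0 0 0 0 0.27 -1; 0 0 0 0 0 0.34 -1; 0 0 0.0001 0 0 0.41 -1")

```text
time: 30.25
position: [0.5412, 0.2037, 0.1698]
eef_rot: [[0.052, -0.999, 0.002], [-0.999, -0.052, 0.001], [-0.001, -0.002, -1.0]]
ft_force: [-1.2, -0.5, 4.9]
opening: 0.0363
```

```bash
python3 st.py
```

```text
30.25 [-0.245  0.292  0.154] [-1.25 -0.53  4.86] p [0.5412 0.2037 0.1698] q6 -1.263 yaw -86.99
```

Call:
servo_tool(commands="0 0 0 0 0 0.08 -1; 0 0 0 0 0 0.16 -1; 0 0 0.0001 0 0 0.24 -1; 0 0 0.0001 0 0 0.32 -1; 0 0 0.0001 0 0 0.4 -1; 0 0 0.0002 0 0 0.48 -1; 0 0 0.0002 0 0 0.56 -1; 0 0 0.0002 0 0 0.64 -1")

```text
time: 31.05
position: [0.5411, 0.2035, 0.1696]
eef_rot: [[-0.555, -0.832, 0.002], [-0.832, 0.555, 0.0], [-0.001, -0.001, -1.0]]
ft_force: [-0.9, -1.0, 5.2]
opening: 0.0366
```

```bash
python3 st.py
```

```text
31.05 [-0.353  0.312  0.111] [-0.87 -1.01  5.2 ] p [0.5411 0.2035 0.1696] q6 -0.623 yaw -123.69
```

Now to about tap 258°, slowing to the careful pace.

Call:
servo_tool(commands="0 0 0 0 0 0.08 -1; 0 0 0 0 0 0.16 -1; 0 0 0.0001 0 0 0.23 -1; 0 0 0.0001 0 0 0.29 -1; 0 0 0.0001 0 0 0.34 -1; 0 0 0.0001 0 0 0.38 -1; 0 0 0.0001 0 0 0.41 -1; 0 0 0.0002 0 0 0.44 -1")

```text
time: 31.85
position: [0.541, 0.2035, 0.1694]
eef_rot: [[-0.855, -0.518, 0.002], [-0.518, 0.855, 0.0], [-0.002, -0.001, -1.0]]
ft_force: [-1.5, -1.4, 5.1]
opening: 0.0361
```

```bash
python3 st.py
```

```text
31.85 [-0.48   0.426  0.167] [-1.52 -1.38  5.12] p [0.541  0.2035 0.1694] q6 -0.185 yaw -148.78
```

Call:
servo_tool(commands="0 0 0 0 0 0.03 -1; 0 0 0 0 0 0.06 -1; 0 0 0 0 0 0.09 -1; 0 0 0 0 0 0.12 -1")

```text
time: 32.25
position: [0.541, 0.2034, 0.1694]
eef_rot: [[-0.911, -0.412, 0.002], [-0.412, 0.911, 0.0], [-0.002, -0.001, -1.0]]
ft_force: [-2.1, -0.9, 4.9]
opening: 0.0366
```

```bash
python3 st.py
```

```text
32.25 [-0.42   0.385  0.145] [-2.07 -0.87  4.92] p [0.541  0.2034 0.1694] q6 -0.065 yaw -155.66
```

Call:
servo_tool(commands="0 0 0 0 0 0.03 -1; 0 0 0 0 0 0.06 -1; 0 0 0 0 0 0.09 -1; 0 0 0.0001 0 0 0.12 -1")

```text
time: 32.65
position: [0.541, 0.2035, 0.1693]
eef_rot: [[-0.954, -0.3, 0.002], [-0.3, 0.954, 0.0], [-0.002, -0.0, -1.0]]
ft_force: [-1.7, -1.2, 5.9]
opening: 0.036
```

```bash
python3 st.py
```

```text
32.65 [-0.433  0.474  0.185] [-1.71 -1.23  5.86] p [0.541  0.2035 0.1693] q6 0.055 yaw -162.53
```

Call:
servo_tool(commands="0 0 0 0 0 0.03 -1; 0 0 0 0 0 0.06 -1; 0 0 0 0 0 0.09 -1; 0 0 0.0001 0 0 0.12 -1")

```text
time: 33.05
position: [0.5409, 0.2035, 0.1693]
eef_rot: [[-0.983, -0.184, 0.002], [-0.184, 0.983, 0.0], [-0.002, -0.0, -1.0]]
ft_force: [-2.4, -1.6, 5.4]
opening: 0.0363
```

```bash
python3 st.py
```

```text
33.05 [-0.479  0.537  0.174] [-2.42 -1.55  5.39] p [0.5409 0.2035 0.1693] q6 0.175 yaw -169.41
```

Call:
servo_tool(commands="0 0 0 0 0 0.03 -1; 0 0 0 0 0 0.06 -1; 0 0 0 0 0 0.09 -1; 0 0 0.0001 0 0 0.12 -1")

```text
time: 33.45
position: [0.5409, 0.2035, 0.1692]
eef_rot: [[-0.998, -0.065, 0.002], [-0.065, 0.998, 0.0], [-0.002, 0.0, -1.0]]
ft_force: [-2.3, -2.0, 6.3]
opening: 0.0364
```

```bash
python3 st.py
```

```text
33.45 [-0.456  0.548  0.129] [-2.28 -1.95  6.32] p [0.5409 0.2035 0.1692] q6 0.295 yaw -176.28
```

Call:
servo_tool(commands="0 0 0 0 0 0.03 -1; 0 0 0 0 0 0.06 -1; 0 0 0 0 0 0.09 -1; 0 0 0.0001 0 0 0.12 -1")

```text
time: 33.85
position: [0.5409, 0.2035, 0.1692]
eef_rot: [[-0.998, 0.055, 0.002], [0.055, 0.998, 0.0], [-0.002, 0.0, -1.0]]
ft_force: [-1.9, -1.1, 6.4]
opening: 0.0361
```

```bash
python3 st.py
```

```text
33.85 [-0.449  0.596  0.156] [-1.88 -1.07  6.44] p [0.5409 0.2035 0.1692] q6 0.415 yaw 176.84
```

Call:
servo_tool(commands="0 0 0 0 0 0.03 -1; 0 0 0 0 0 0.06 -1; 0 0 0 0 0 0.09 -1; 0 0 0 0 0 0.12 -1")

```text
time: 34.25
position: [0.5408, 0.2035, 0.1691]
eef_rot: [[-0.985, 0.174, 0.001], [0.174, 0.985, 0.0], [-0.001, 0.0, -1.0]]
ft_force: [-2.4, -1.5, 6.7]
opening: 0.0365
```

```bash
python3 st.py
```

```text
34.25 [-0.44   0.618  0.16 ] [-2.44 -1.46  6.72] p [0.5408 0.2035 0.1691] q6 0.535 yaw 169.97
```

Call:
servo_tool(commands="0 0 0 0 0 0.03 -1; 0 0 0 0 0 0.06 -1; 0 0 0 0 0 0.09 -1; 0 0 0 0 0 0.12 -1")

```text
time: 34.65
position: [0.541, 0.2037, 0.1691]
eef_rot: [[-0.957, 0.291, 0.002], [0.291, 0.957, 0.001], [-0.001, 0.001, -1.0]]
ft_force: [-1.4, -1.0, 6.4]
opening: 0.0363
```

```bash
python3 st.py
```

```text
34.65 [-0.305  0.5    0.178] [-1.41 -0.98  6.42] p [0.541  0.2037 0.1691] q6 0.655 yaw 163.09
```

Call:
servo_tool(commands="0 0 0 0 0 0.03 -1; 0 0 0 0 0 0.06 -1; 0 0 0 0 0 0.09 -1; 0 0 0 0 0 0.12 -1")

```text
time: 35.05
position: [0.5409, 0.2037, 0.1691]
eef_rot: [[-0.915, 0.403, 0.002], [0.403, 0.915, 0.001], [-0.001, 0.001, -1.0]]
ft_force: [-1.4, -0.5, 5.9]
opening: 0.0364
```

```bash
python3 st.py
```

```text
35.05 [-0.274  0.515  0.191] [-1.41 -0.5   5.92] p [0.5409 0.2037 0.1691] q6 0.775 yaw 156.22
```

Call:
servo_tool(commands="0 0 0 0 0 0.03 -1; 0 0 0 0 0 0.06 -1; 0 0 0 0 0 0.09 -1; 0 0 0.0001 0 0 0.12 -1")

```text
time: 35.45
position: [0.5409, 0.2037, 0.169]
eef_rot: [[-0.86, 0.51, 0.002], [0.51, 0.86, 0.001], [-0.001, 0.001, -1.0]]
ft_force: [-2.5, -1.2, 6.1]
opening: 0.0366
```

```bash
python3 st.py
```

```text
35.45 [-0.287  0.551  0.162] [-2.52 -1.17  6.12] p [0.5409 0.2037 0.169 ] q6 0.895 yaw 149.35
```

Call:
servo_tool(commands="0 0 0 0 0 0.03 -1; 0 0 0 0 0 0.06 -1; 0 0 0 0 0 0.09 -1; 0 0 0 0 0 0.12 -1")

```text
time: 35.85
position: [0.5409, 0.2037, 0.169]
eef_rot: [[-0.793, 0.609, 0.002], [0.609, 0.793, 0.001], [-0.001, 0.002, -1.0]]
ft_force: [-2.3, -1.2, 5.9]
opening: 0.0364
```

```bash
python3 st.py
```

```text
35.85 [-0.262  0.499  0.239] [-2.31 -1.2   5.9 ] p [0.5409 0.2037 0.169 ] q6 1.015 yaw 142.48
```

Call:
servo_tool(commands="0 0 0 0 0 0.02 -1; 0 0 0 0 0 0.04 -1; 0 0 0 0 0 0.06 -1")

```text
time: 36.15
position: [0.5409, 0.2037, 0.169]
eef_rot: [[-0.756, 0.655, 0.002], [0.655, 0.756, 0.001], [-0.001, 0.002, -1.0]]
ft_force: [-1.8, -0.9, 6.0]
opening: 0.0358
```

```bash
python3 st.py
```

```text
36.15 [-0.255  0.505  0.313] [-1.77 -0.88  5.97] p [0.5409 0.2037 0.169 ] q6 1.074 yaw 139.08
```

Call:
servo_tool(commands="0 0 0 0 0 0.015 -1; 0 0 0 0 0 0.03 -1; 0 0 0 0 0 0.03 -1")

```text
time: 36.45
position: [0.5409, 0.2037, 0.169]
eef_rot: [[-0.736, 0.677, 0.002], [0.677, 0.736, 0.001], [-0.001, 0.002, -1.0]]
ft_force: [-1.3, -0.9, 5.4]
opening: 0.0363
```

```bash
python3 st.py
```

```text
36.45 [-0.3    0.536  0.376] [-1.32 -0.92  5.4 ] p [0.5409 0.2037 0.169 ] q6 1.104 yaw 137.4
```

Call:
servo_tool(commands="0 0 0 0 0 -0.04 -1; 0 0 0 0 0 -0.1 -1; 0 0 0 0 0 -0.17 -1; 0 0 0 0 0 -0.24 -1; 0 0 0 0 0 -0.28 -1; 0 0 0 0 0 -0.3 -1; 0 0 0 0 0 -0.3 -1")

```text
time: 37.15
position: [0.541, 0.2037, 0.169]
eef_rot: [[-0.903, 0.43, 0.002], [0.43, 0.903, 0.001], [-0.001, 0.002, -1.0]]
ft_force: [-0.7, -0.9, 5.7]
opening: 0.0363
```

```bash
python3 st.py
```

```text
37.15 [-0.185  0.495 -0.081] [-0.68 -0.88  5.67] p [0.541  0.2037 0.169 ] q6 0.804 yaw 154.56
```

Call:
servo_tool(commands="0 0 0 0 0 0.03 -1; 0 0 0 0 0 0.05 -1; 0 0 0 0 0 0.05 -0.2; 0 0 0 0 0 0.05 0; 0 0 0 0 0 0.05 0.5; 0 0 0 0 0 0.05 1; 0 0 0 0 0 0.05 1; 0 0 0 0 0 0.05 1")

```text
time: 37.95
position: [0.5411, 0.2038, 0.1684]
eef_rot: [[-0.881, 0.473, 0.001], [0.473, 0.881, 0.001], [-0.001, 0.001, -1.0]]
ft_force: [0.2, -0.1, 0.1]
opening: 0.0858
```

Call:
servo_tool(commands="0 0 -0.01 0 0 0 1; 0 0 -0.03 0 0 0 1; 0 0 -0.06 0 0 0 1; 0 0 -0.1 0 0 0 1; 0 0 -0.12 0 0 0 1; 0 0 -0.12 0 0 0 1")

```text
time: 38.55
position: [0.5427, 0.2044, 0.2937]
eef_rot: [[-0.881, 0.473, 0.01], [0.473, 0.881, 0.004], [-0.007, 0.008, -1.0]]
ft_force: [-0.7, 0.7, -0.3]
opening: 0.0855
```

```bash
python3 st.py
python3 - <<'E'
from h import *
b=viewer.grab_frame("scene"); cv2.imwrite("pics/scene9.png",b); cv2.imwrite("pics/top9.png",viewer.grab_frame("top")); cv2.imwrite("pics/z9.png",over("scene",b,280,120,100,110,5.3,[]))
E
```

```text
38.55 [ 0.016 -0.017  0.   ] [-0.66  0.71 -0.32] p [0.5427 0.2044 0.2937] q6 0.853 yaw 151.76
```

View pics/z9.png

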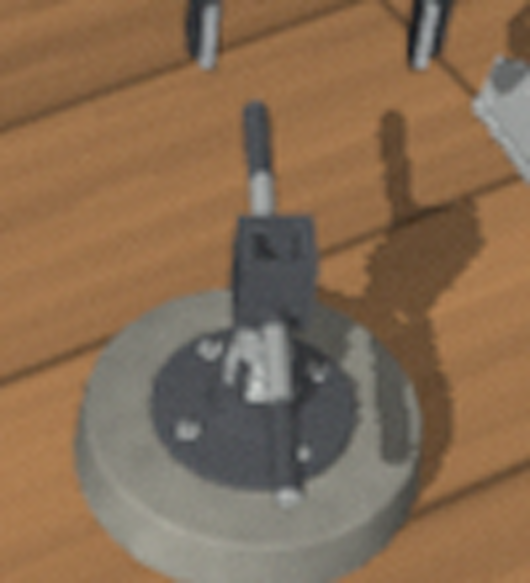

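View pics/top9.png

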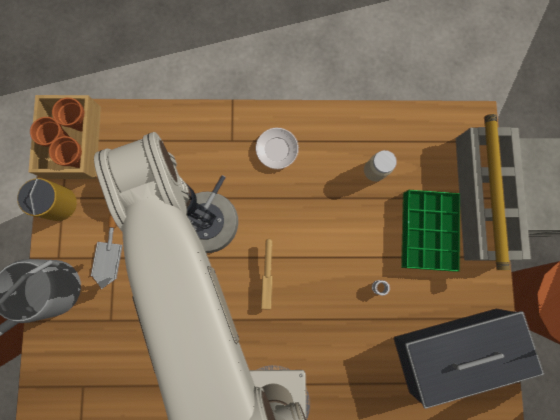

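The wrench sits level on its square (hub at about pixel (331,168) in the scene view), with the gripper about 90 mm clear above it. The things visible from above are where they were. I'm handing in.

```bash
python3 -c "
from h import *
print(robot.close_job())"; python3 st.py
```

```text
the job is handed in; nothing more can be done
None
the job is handed in; nothing more can be done
```

The job is handed in at about 38.7 s of the 72 s allowed; no verdict was reported.

**Seating:** I set the wrench on the tap's square. It caught lightly on the edge at first, about 8 N. I backed off, moved it 1.5 mm and it slid down onto the shoulder.

**Strokes:** The angles below are my estimates from the wrist turn, good to about 5–6 degrees. I did not measure the tap directly.

| Stroke | Tap position (degrees in) |
|---|---|
| Forward | about 170 |
| Back | about 95 |
| Forward | about 258 |
| Back | about 183 |
| Forward, to the bottom | about 327 |

I let go of the wrench and took a new grip 90 degrees round twice, each time with no load on it, because the wrist could not turn far enough in one grip.

**Bottom:** On the last stroke the torque held at about 0.13–0.19 N m, then rose through 0.24 and 0.31 to 0.38 N m at about the shank's stiffness, so I stopped. The tap snaps at 0.6 N m.

**Last checks:**
- **Letting go:** I unwound the twist before releasing. The torque read −0.08 N m when unwound, inside the 0.15 N m drag. I eased forward 0.05 rad before opening the jaws.
- **Wrench and robot:** The last scene picture shows the wrench sitting level on the tap, and the gripper about 90 mm clear of it. The wrist reads no load.
- **Other things:** The saucer, jar, tray, brush, coupling and trowel blade look unmoved from above. The arm hid the pot and the trowel's handle in that view, but it never went near them low down.

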